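Two measures of drying beads for the bone box

ROBOT

A 7-joint arm with a two-finger parallel gripper is mounted at the origin on the work surface. World frame = base frame: x ahead of the robot, y to its left, z up, the work surface at z = 0. Lengths are in m, angles in rad, forces in N, time in s.
With the tool pointing down it reaches from about 0.425 to 0.925 m from the base axis. Payload 6.8 kg.
Tool frame: the origin (TCP) lies where the fingers leave the gripper's body, on its centre line; the fingertips stand 73 mm ahead of it and the grasp point (between the pads) lies 54 mm ahead of it; z points along the fingers, y is the line along which they close (so a half turn about z gives the same grasp; the last joint's range is limited). The gripper opens to 85 mm and grips with 20 to 120 N. Pads are 22 mm wide; open, the fingers measure 114 mm over their backs; the gripper's body (76 mm by 85 mm) begins 54 mm behind the grasp point. The pads swing forward as they close: fully open they stand 13 mm farther back than shut.
Start: joints at [-1.336, 0.477, 0.022, 1.555, -0.011, 1.109, -0.083], TCP at [0.227, 0.636, 0.304] pointing down, gripper open.
Joint ranges: [-2.96, 2.96], [-0.34, 2.1], [-1.41, 1.46], [0.24, 2.44], [-1.37, 4.51], [0.17, 1.92], [-2.96, 2.96]. Speed limits (rad/s): [2.39, 2.39, 3.14, 3.14, 3.14, 3.14, 3.14].

INTERFACE

Orientations are given as a rotation vector (axis times angle).
In Python, from bench import r gives the robot as it stands.
- The arm moves only by the tool drive_effector, called after ">>>" as name(argument=value, ...) on one line, values as JSON. Schema: {"type":"object","properties":{"plan":{"type":"array","items":{"type":"object","properties":{"trans":{"type":"array","items":{"type":"number"},"minItems":3,"maxItems":3},"turn_vec":{"type":"array","items":{"type":"number"},"minItems":3,"maxItems":3}},"additionalProperties":false},"minItems":1,"maxItems":5},"aperture":{"type":"number"},"force":{"type":"number"},"only":{"type":"string"},"quiet":{"type":"boolean"},"lines":{"type":"string"}},"required":["plan"],"additionalProperties":false}. plan is a list of rows, 1 to 5 of them, each an object with the fields trans (a list: dx, dy, dz in m), turn_vec (a list: a rotation vector rx, ry, rz in rad); a field left out counts as zero; each row is the pose to reach, as a shift and turn from the pose commanded when the call began, along the tool's axes at that moment; what a row does not reach only later rows make up. A row lasts 1/10 s, in which the tool goes at most 0.05 m and 0.15 rad, less where a joint would pass 70% of its speed; a pose out of reach is approached as far as the arm can. aperture is the finger opening in m, set as the call begins (left out keeps the last). The fingers move at their own pace and stop on an object; force is the grip in N (left out, the last holds). Time passes only in rows, so rows that do not move let the fingers close. The tool returns the time, the measured TCP pose, the force, the opening and the grip force at its end. only (a regular expression) keeps the lines of the reply that match it, lines (a string "A,B") keeps lines A to B, and quiet returns only ok. Input that does not fit is refused with a message, and nothing moves.
- r.get_obs(): the state, without advancing time (a new reading comes with each control period).
- r.grab_frame(name): name is "scene" or "top"; returns (picture, depth): 420x560x3 uint8, blue, green, red; 420x560 float32, m along the optical axis (not along the pixel's ray), 0 where there is no reading.
- r.camera_info(name): a dict with "camera_matrix" (3x3 intrinsics, pixels), "R" (3x3) and "t" (3): a world point X has camera coordinates R X + t. Camera axes: x right, y down, z forward; pixel columns grow to the right and rows downward; lengths in m; the calibration is good to about 2 mm. A picture is of the moment at which its call begins. camera_info takes no time and is no camera call.
- r.hand_in(): hands the job in; it is judged then, once.
The state is a dict: "clock": time; "joints": joint angles; "qvel": joint speeds; "tau": joint torques, N m; "tcp_pos": TCP position; "orientation": TCP orientation; "contact_force": force on the tool from outside, world axes, zero at the start; "moment": the same for the moment, N m; "grip_width": finger opening in m; "gripper_force": force on a finger pad.
Only numpy, scipy, OpenCV 4.12 (cv2) and the standard library are available. Lean on these libraries where they do the work, as an engineer would, in place of code of your own. Each camera call takes 0.05 s, during which the arm holds its last target. There are 200 camera calls.

TASK

The fossil in the cardboard box needs two measures of drying beads from the feeder with the round hopper; it gives one measure per turn and has no counter. Take its crank by the upright grip and turn it exactly two full turns clockwise (seen from above), so that the grip ends where it began, no further, then let go. Leave the crank of the square-hopper feeder alone.

Things in the scene. Friction and masses are not known exactly. Their poses are not given: they have to be found in the camera images.
- round_feeder: The feeder to use, bolted down: grey round hopper 116 mm across, flat aluminium lid 124 mm across (top 165 mm above the table), pedestal, 120 x 120 mm foot, an open chute at one side over a cardboard box. Origin on the table, on the vertical axis of hopper and crank. z up, -x towards the chute, +y where the crank arm points at the start.
- round_grip (a point): Centre of the pale wooden grip of the round feeder's crank: an upright cylinder 24 mm across, 50 mm high (196 to 246 mm above the table, this point at 221), 60 mm from the crank's axis, on a flat steel arm whose top is at 190 mm. The grip spins freely on its pin, so the hand can go round without turning. Only the crank's hub, at 194 mm, rises above the arm beside it.
- round_crank (a joint): Angle of the round feeder's crank in rad: 0 at the start, growing clockwise seen from above, 6.283 per turn; no stops in either direction within reach of the work, it turns on as far as it is pushed. Stiff: about 2.5 to 4 N at the grip, and it stays where it is left.
- square_grip (a point): The same point on the other feeder, a bystander: same size, same crank and grip, but its hopper and lid are square (110 and 118 mm wide). Not to be moved.

How it is judged:
By the outcome, as a careful person would: the job done as asked, in the order asked, and still so for the second after the job is handed in, with the robot touching nothing.
It also fails if it takes over 54 s, if anything falls off the work surface, if the arm or the gripper's body presses on something with over 40 N, if the wrist force passes 120 N, or if a joint passes its speed limit or range.

## Working session

There is one attempt and no reset: what is moved stays moved. The work goes in short steps, Python scripts to look and compute and a tool call to move; the robot and the scene stay as the last step left them, time stands still between calls to the robot, and variables do not carry over. Pictures are saved under pics/ and viewed, at most 10 in all, crops included, and the job is handed in when it is done.

```bash
ls; mkdir -p pics
```

Run:
```python
from bench import r
import cv2,numpy as np
for n in("scene","top"):
    p,d=r.grab_frame(n);cv2.imwrite(f"pics/{n}0.png",p);np.savez(f"{n}0.npz",p=p,d=d)
    print(r.camera_info(n))
print(r.get_obs())
```

```text
bench.py
pics
{'camera_matrix': array([[475.92548902,   0.        , 278.82929612],
       [  0.        , 475.92548902, 209.36486183],
       [  0.        ,   0.        ,   1.        ]]), 'R': array([[ 0.33011022,  0.94382113,  0.01512973],
       [ 0.66502729, -0.22116476, -0.71331959],
       [-0.66989995,  0.24553577, -0.70067556]]), 't': array([-0.21127389, -0.22439701,  1.4352594 ])}
{'camera_matrix': array([[452.33944443,   0.        , 286.54786753],
       [  0.        , 452.33944443, 201.33039812],
       [  0.        ,   0.        ,   1.        ]]), 'R': array([[ 1.23841051e-02, -9.99923101e-01,  6.52098215e-04],
       [-9.89505719e-01, -1.23489718e-02, -1.43965051e-01],
       [ 1.43962033e-01,  1.13762341e-03, -9.89582558e-01]]), 't': array([0.03141221, 0.53121155, 0.84712481])}
{'clock': 0.1, 'joints': array([-1.33606794,  0.47772956,  0.02232884,  1.55635222, -0.01149648,
        1.10929073, -0.08311642]), 'qvel': array([ 0.00067691, -0.00075101,  0.00037296, -0.00221719, -0.00097482,
        0.00206735, -0.00017282]), 'tau': array([ 4.30711036e-03, -5.97765470e+01,  1.61357224e+00, -2.81956154e+01,
        1.27708921e-02,  5.04113719e-03,  2.92318660e-06]), 'tcp_pos': array([0.22675901, 0.63533253, 0.30301459]), 'orientation': array([-5.35824840e-01, -3.09539170e+00,  2.58158007e-03]), 'contact_force': array([-0.05457509,  0.51844965, -0.37618784]), 'moment': array([0.01357876, 0.01076086, 0.02676758]), 'gripper_force': 0.0, 'grip_width': 0.08524515238400503}
```

View pics/top0.png

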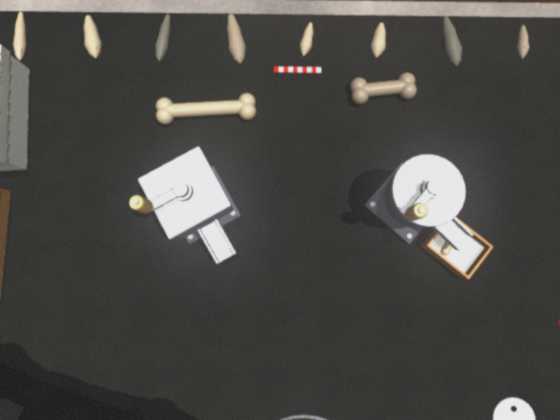

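View pics/scene0.png

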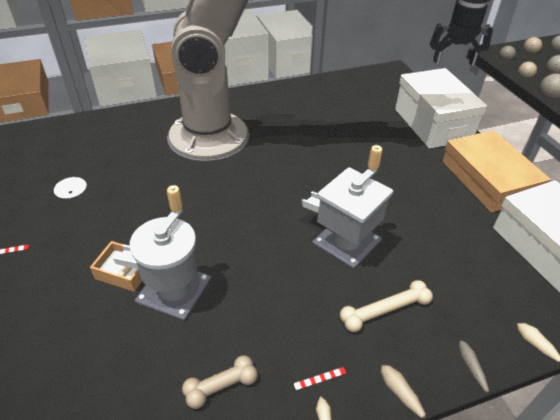

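Top view: the round lid is around (428,190) and its grip around (420,211). The square feeder is at (185,193) with its grip at (137,203). In the scene view the round grip is around (174,198).

Create h.py:
```python
import numpy as np,cv2
from scipy.optimize import least_squares
def cloud(r,n,d):
    c=r.camera_info(n);K=c["camera_matrix"];v,u=np.indices(d.shape)
    P=np.stack([(u-K[0,2])/K[0,0]*d,(v-K[1,2])/K[1,1]*d,d],-1)
    return (P-c["t"])@c["R"]
def circ(q,rad):
    return least_squares(lambda p:np.hypot(*(q-p).T)-rad,q.mean(0),loss="soft_l1",f_scale=.002).x
```

Run:
```python
from bench import r
from h import *
for n,box,gbox in(("top",(380,145,475,235),(408,198,432,224)),("scene",(120,180,210,270),(162,182,186,215))):
    f=np.load(n+"0.npz");X=cloud(r,n,f["d"]);ok=f["d"]>0
    m=np.zeros(ok.shape,bool);m[box[1]:box[3],box[0]:box[2]]=1
    L=m&ok&(abs(X[...,2]-.165)<.006)
    cs=cv2.findContours(L.astype(np.uint8),0,1)[0];c=max(cs,key=cv2.contourArea)
    h=cv2.convexHull(c)[:,0];q=X[h[:,1],h[:,0],:2]
    print(n,"lid",L.sum(),circ(q,.062),X[L].mean(0))
    g=m*0>0;g[gbox[1]:gbox[3],gbox[0]:gbox[2]]=1
    T=X[g&ok&(X[...,2]>.24)&(X[...,2]<.255)]
    S=X[g&ok&(X[...,2]>.2)&(X[...,2]<.24)]
    print("top",len(T),T.mean(0),np.median(T,0),"side",len(S),circ(S[:,:2],.012))
    H=X[m&ok&(X[...,2]>.178)&(X[...,2]<.196)];print("arm",len(H),H.mean(0))
```

```text
top lid 3389 [ 0.53532596 -0.2009925 ] [ 0.53814754 -0.20241692  0.16349061]
top 178 [ 0.48999602 -0.16080295  0.2443566 ] [ 0.48997155 -0.16052878  0.24408489] side 101 [ 0.4906947  -0.16242433]
arm 374 [ 0.52769039 -0.19312035  0.18946841]
scene lid 2174 [ 0.53511795 -0.20298787] [ 0.54393625 -0.20503319  0.1651269 ]
top 101 [ 0.49290024 -0.16399113  0.24553661] [ 0.49335992 -0.16429241  0.24572028] side 191 [ 0.48842206 -0.16379537]
arm 376 [ 0.52517435 -0.19166122  0.1886264 ]
```

>>> drive_effector(plan=[{"trans": [0, 0, -0.05]}, {"trans": [0, 0, -0.09]}, {"trans": [-0.035, -0.033, -0.09]}, {"trans": [-0.07, -0.066, -0.09]}, {"trans": [-0.105, -0.1, -0.09]}])

```text
clock: 0.6
tcp_pos: [0.2926, 0.5047, 0.3936]
orientation: [0.535, 3.096, -0.0]
contact_force: [1.2, 0.3, -0.3]
grip_width: 0.0853
gripper_force: 0.0
```

>>> drive_effector(plan=[{"trans": [-0.034, -0.033, 0]}, {"trans": [-0.068, -0.066, 0]}, {"trans": [-0.103, -0.099, 0]}, {"trans": [-0.137, -0.132, 0]}, {"trans": [-0.171, -0.165, 0]}])

```text
clock: 1.1
tcp_pos: [0.3981, 0.2913, 0.3937]
orientation: [-0.536, -3.095, 0.0]
contact_force: [1.0, 0.6, 0.5]
grip_width: 0.0854
gripper_force: 0.0
```

Create to.py:
```python
import sys,numpy as np
from bench import r
from scipy.spatial.transform import Rotation as R
o=r.get_obs();M=R.from_rotvec(o["orientation"])
print(o["clock"],o["tcp_pos"].round(4),M.as_matrix().round(3).tolist(),"d_tool",M.inv().apply(np.array(sys.argv[1:4],float)-o["tcp_pos"]).round(4))
```

```bash
python3 to.py .491 -.162 .36
```

```text
1.1 [0.3981 0.2913 0.3937] [[-0.942, 0.336, -0.0], [0.336, 0.942, -0.0], [0.0, -0.0, -1.0]] d_tool [-0.2399 -0.3957  0.0337]
```

>>> drive_effector(plan=[{"trans": [-0.024, -0.04, 0]}, {"trans": [-0.048, -0.079, 0]}, {"trans": [-0.072, -0.119, 0]}, {"trans": [-0.096, -0.158, 0]}, {"trans": [-0.12, -0.198, 0]}])

```text
clock: 1.6
tcp_pos: [0.444, 0.0647, 0.3938]
orientation: [-0.536, -3.095, -0.001]
contact_force: [0.7, -0.1, 0.1]
grip_width: 0.0856
gripper_force: 0.0
```

>>> drive_effector(plan=[{"trans": [-0.024, -0.04, 0]}, {"trans": [-0.048, -0.079, 0]}, {"trans": [-0.072, -0.119, 0]}, {"trans": [-0.096, -0.158, 0]}, {"trans": [-0.12, -0.198, 0]}])

```text
clock: 2.1
tcp_pos: [0.4905, -0.1619, 0.3938]
orientation: [0.535, 3.096, 0.001]
contact_force: [1.1, 0.2, -0.1]
grip_width: 0.0854
gripper_force: 0.0
```

>>> drive_effector(plan=[{}, {}, {}])

```text
clock: 2.4
tcp_pos: [0.4906, -0.159, 0.3935]
orientation: [-0.533, -3.095, -0.001]
contact_force: [0.1, -0.3, 0.2]
grip_width: 0.0853
gripper_force: 0.0
```

```bash
python3 to.py .491 -.162 .279
```

```text
2.4 [ 0.4906 -0.159   0.3935] [[-0.942, 0.335, -0.001], [0.335, 0.942, 0.001], [0.001, 0.0, -1.0]] d_tool [-0.0015 -0.0028  0.1145]
```

>>> drive_effector(plan=[{"trans": [-0.001, -0.002, 0.04]}, {"trans": [-0.001, -0.002, 0.08]}, {"trans": [-0.001, -0.002, 0.1]}, {"trans": [-0.001, -0.002, 0.114]}, {"trans": [-0.001, -0.002, 0.114]}])

```text
clock: 2.9
tcp_pos: [0.4904, -0.1609, 0.2785]
orientation: [-0.532, -3.093, -0.0]
contact_force: [-1.0, 0.7, -0.3]
grip_width: 0.0856
gripper_force: 0.0
```

```bash
python3 to.py .491 -.162 .279
```

Run:
```python
from bench import r
import cv2,numpy as np
p=r.grab_frame("scene")[0];t=r.grab_frame("top")[0]
cv2.imwrite("pics/a.png",np.hstack([cv2.resize(p[120:330,60:270],(400,400)),cv2.resize(t[120:270,340:490],(400,400))]))
```

```text
2.9 [ 0.4904 -0.1609  0.2785] [[-0.943, 0.334, -0.003], [0.334, 0.943, 0.001], [0.003, -0.0, -1.0]] d_tool [-0.0009 -0.0008 -0.0005]
```

View pics/a.png

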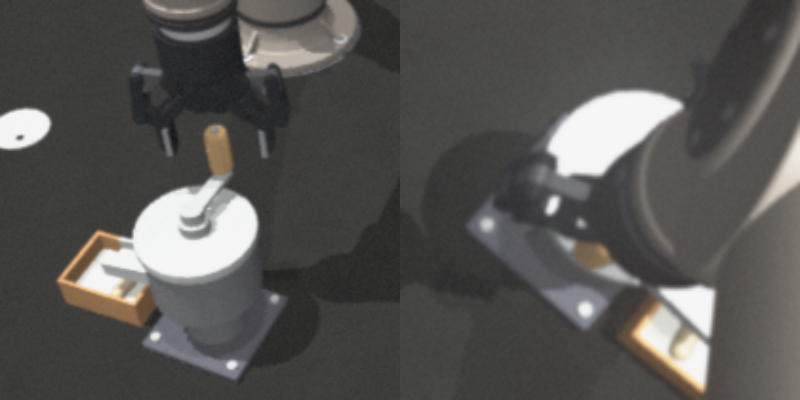

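The left crop shows the grip at (218,150) standing centred between the open fingers at (168,140) and (264,140). Closing on it.

>>> drive_effector(plan=[{}, {}, {}, {}, {}], aperture=0.015, force=40)

```text
clock: 3.5
tcp_pos: [0.4911, -0.1624, 0.2804]
orientation: [0.536, 3.095, 0.001]
contact_force: [-1.6, 0.3, 3.7]
grip_width: 0.0232
gripper_force: 38.9
```

>>> drive_effector(plan=[{}, {}, {}, {}, {}])

```text
clock: 4.0
tcp_pos: [0.4911, -0.1624, 0.2803]
orientation: [0.536, 3.095, 0.001]
contact_force: [-1.4, 0.9, 5.4]
grip_width: 0.0232
gripper_force: 39.0
```

```bash
python3 to.py .491 -.162 .279
```

Run:
```python
# circle in tool axes, 18 deg steps, by quadrant, offset from each command's start
import numpy as np
X=np.array([-.942,.335]);Y=np.array([.335,.942]);C=np.array([.535,-.202])
a0=np.arctan2(.040,-.044)
for q in range(4):
    a=a0-q*np.pi/2-np.radians(18)*np.arange(6)
    p=.06*np.c_[np.cos(a),np.sin(a)];d=p[1:]-p[0]
    print(';'.join("%.4f %.4f 0 0 0 0"%(v@X,v@Y) for v in d))
```

```text
4.0 [ 0.4911 -0.1624  0.2803] [[-0.942, 0.336, 0.0], [0.336, 0.942, 0.0], [-0.0, 0.0, -1.0]] d_tool [0.0002 0.0003 0.0013]
-0.0099 0.0160 0 0 0 0;-0.0242 0.0281 0 0 0 0;-0.0415 0.0352 0 0 0 0;-0.0603 0.0366 0 0 0 0;-0.0785 0.0322 0 0 0 0
-0.0160 -0.0099 0 0 0 0;-0.0281 -0.0242 0 0 0 0;-0.0352 -0.0415 0 0 0 0;-0.0366 -0.0603 0 0 0 0;-0.0322 -0.0785 0 0 0 0
0.0099 -0.0160 0 0 0 0;0.0242 -0.0281 0 0 0 0;0.0415 -0.0352 0 0 0 0;0.0603 -0.0366 0 0 0 0;0.0785 -0.0322 0 0 0 0
0.0160 0.0099 0 0 0 0;0.0281 0.0242 0 0 0 0;0.0352 0.0415 0 0 0 0;0.0366 0.0603 0 0 0 0;0.0322 0.0785 0 0 0 0
```

>>> drive_effector(plan=[{"trans": [-0.01, 0.016, 0]}, {"trans": [-0.0242, 0.0281, 0]}, {"trans": [-0.0415, 0.0352, 0]}, {"trans": [-0.0603, 0.0366, 0]}, {"trans": [-0.0785, 0.0322, 0]}])

```text
clock: 4.5
tcp_pos: [0.5768, -0.157, 0.2802]
orientation: [-0.532, -3.096, -0.003]
contact_force: [-3.9, 0.6, 7.0]
grip_width: 0.0229
gripper_force: 39.4
```

>>> drive_effector(plan=[{}, {}])

```text
clock: 4.7
tcp_pos: [0.5775, -0.1582, 0.2805]
orientation: [0.535, 3.092, 0.0]
contact_force: [4.8, 2.2, 2.8]
grip_width: 0.0231
gripper_force: 39.3
```

```bash
python3 to.py .575 -.158 .28
```

```text
4.7 [ 0.5775 -0.1582  0.2805] [[-0.942, 0.336, 0.004], [0.336, 0.942, -0.0], [-0.004, 0.001, -1.0]] d_tool [ 0.0024 -0.0006  0.0005]
```

>>> drive_effector(plan=[{"trans": [-0.016, -0.01, 0]}, {"trans": [-0.0281, -0.0242, 0]}, {"trans": [-0.0352, -0.0415, 0]}, {"trans": [-0.0366, -0.0603, 0]}, {"trans": [-0.0322, -0.0785, 0]}])

```text
clock: 5.2
tcp_pos: [0.5805, -0.2426, 0.2803]
orientation: [0.533, 3.094, 0.002]
contact_force: [0.6, 6.0, 5.0]
grip_width: 0.0228
gripper_force: 39.5
```

>>> drive_effector(plan=[{}, {}])

```text
clock: 5.4
tcp_pos: [0.5779, -0.2451, 0.2803]
orientation: [-0.54, -3.094, 0.003]
contact_force: [-1.8, -2.3, 5.8]
grip_width: 0.0232
gripper_force: 39.6
```

```bash
python3 to.py .579 -.242 .28
```

```text
5.4 [ 0.5779 -0.2451  0.2803] [[-0.941, 0.339, -0.001], [0.339, 0.941, -0.002], [0.0, -0.002, -1.0]] d_tool [0.0001 0.0033 0.0003]
```

>>> drive_effector(plan=[{"trans": [0.01, -0.016, 0]}, {"trans": [0.0242, -0.0281, 0]}, {"trans": [0.0415, -0.0352, 0]}, {"trans": [0.0603, -0.0366, 0]}, {"trans": [0.0785, -0.0322, 0]}])

```text
clock: 5.9
tcp_pos: [0.4955, -0.2462, 0.2803]
orientation: [0.535, 3.092, 0.002]
contact_force: [9.6, 5.2, 1.6]
grip_width: 0.0234
gripper_force: 39.5
```

>>> drive_effector(plan=[{}, {}])

```text
clock: 6.1
tcp_pos: [0.4948, -0.2452, 0.2802]
orientation: [0.534, 3.096, 0.004]
contact_force: [1.4, 4.5, 5.7]
grip_width: 0.0229
gripper_force: 40.0
```

```bash
python3 to.py .495 -.246 .28
```

```text
6.1 [ 0.4948 -0.2452  0.2802] [[-0.942, 0.335, 0.001], [0.335, 0.942, 0.003], [0.0, 0.003, -1.0]] d_tool [-0.0005 -0.0007  0.0002]
```

Forces are low and the circle fits. Next come the fourth quadrant and the first two of turn two.

>>> drive_effector(plan=[{"trans": [0.016, 0.01, 0]}, {"trans": [0.0281, 0.0242, 0]}, {"trans": [0.0352, 0.0415, 0]}, {"trans": [0.0366, 0.0603, 0]}, {"trans": [0.0322, 0.0785, 0]}])

```text
clock: 6.6
tcp_pos: [0.4899, -0.1634, 0.2803]
orientation: [0.538, 3.095, -0.003]
contact_force: [2.4, -7.2, 3.3]
grip_width: 0.0228
gripper_force: 40.4
```

>>> drive_effector(plan=[{}, {}])

```text
clock: 6.8
tcp_pos: [0.4911, -0.1622, 0.2802]
orientation: [0.534, 3.095, 0.001]
contact_force: [1.7, 1.9, 5.6]
grip_width: 0.0229
gripper_force: 40.6
```

```bash
python3 to.py .4911 -.1624 .28
```

Run:
```python
from bench import r
import cv2
p=r.grab_frame("scene")[0];cv2.imwrite("pics/b.png",cv2.resize(p[120:330,60:270],(400,400)))
```

```text
6.8 [ 0.4911 -0.1622  0.2802] [[-0.942, 0.335, 0.001], [0.335, 0.942, 0.0], [-0.001, 0.001, -1.0]] d_tool [-0.0001 -0.0002  0.0002]
```

View pics/b.png

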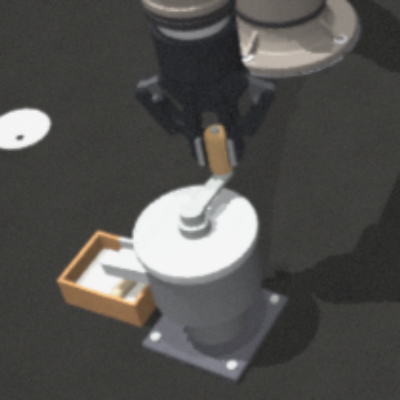

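After one full turn the grip is still held at (217,150), back where it began. Now the second turn.

>>> drive_effector(plan=[{"trans": [-0.01, 0.016, 0]}, {"trans": [-0.0242, 0.0281, 0]}, {"trans": [-0.0415, 0.0352, 0]}, {"trans": [-0.0603, 0.0366, 0]}, {"trans": [-0.0785, 0.0322, 0]}])

```text
clock: 7.35
tcp_pos: [0.5761, -0.1567, 0.2802]
orientation: [-0.532, -3.095, -0.005]
contact_force: [-1.8, 2.9, 9.2]
grip_width: 0.0229
gripper_force: 40.9
```

>>> drive_effector(plan=[{}, {}])

```text
clock: 7.55
tcp_pos: [0.5774, -0.1583, 0.2805]
orientation: [0.535, 3.092, 0.002]
contact_force: [7.0, 3.6, 2.5]
grip_width: 0.0228
gripper_force: 40.4
```

>>> drive_effector(plan=[{"trans": [-0.016, -0.01, 0]}, {"trans": [-0.0281, -0.0242, 0]}, {"trans": [-0.0352, -0.0415, 0]}, {"trans": [-0.0366, -0.0603, 0]}, {"trans": [-0.0322, -0.0785, 0]}])

```text
clock: 8.05
tcp_pos: [0.5799, -0.2435, 0.2802]
orientation: [0.535, 3.095, 0.003]
contact_force: [-0.2, 6.2, 6.9]
grip_width: 0.0232
gripper_force: 40.8
```

>>> drive_effector(plan=[{}, {}])

```text
clock: 8.25
tcp_pos: [0.5774, -0.2457, 0.2803]
orientation: [-0.541, -3.093, 0.001]
contact_force: [-2.6, -1.5, 7.5]
grip_width: 0.0229
gripper_force: 40.8
```

```bash
python3 to.py .579 -.242 .28
```

```text
8.25 [ 0.5774 -0.2457  0.2803] [[-0.941, 0.339, -0.002], [0.339, 0.941, -0.001], [0.001, -0.001, -1.0]] d_tool [-0.0002  0.004   0.0003]
```

>>> drive_effector(plan=[{"trans": [0.01, -0.016, 0]}, {"trans": [0.0242, -0.0281, 0]}, {"trans": [0.0415, -0.0352, 0]}, {"trans": [0.0603, -0.0366, 0]}, {"trans": [0.0785, -0.0322, 0]}])

```text
clock: 8.75
tcp_pos: [0.4954, -0.2464, 0.2803]
orientation: [0.536, 3.092, 0.004]
contact_force: [10.7, 6.3, 0.4]
grip_width: 0.0231
gripper_force: 40.3
```

>>> drive_effector(plan=[{}, {}])

```text
clock: 8.95
tcp_pos: [0.4947, -0.2454, 0.2802]
orientation: [0.534, 3.095, 0.006]
contact_force: [3.1, 6.4, 6.2]
grip_width: 0.0231
gripper_force: 40.8
```

>>> drive_effector(plan=[{"trans": [0.016, 0.01, 0]}, {"trans": [0.0281, 0.0242, 0]}, {"trans": [0.0352, 0.0415, 0]}, {"trans": [0.0366, 0.0603, 0]}, {"trans": [0.0322, 0.0785, 0]}])

```text
clock: 9.45
tcp_pos: [0.4895, -0.164, 0.2802]
orientation: [-0.539, -3.095, 0.002]
contact_force: [0.4, -5.9, 5.3]
grip_width: 0.023
gripper_force: 40.8
```

>>> drive_effector(plan=[{}, {}, {}, {}, {}])

```text
clock: 9.95
tcp_pos: [0.4907, -0.1628, 0.2802]
orientation: [0.537, 3.095, 0.001]
contact_force: [1.4, 2.0, 5.6]
grip_width: 0.0227
gripper_force: 40.9
```

```bash
python3 to.py .4911 -.1624 .28
```

```text
9.95 [ 0.4907 -0.1628  0.2802] [[-0.942, 0.337, 0.001], [0.337, 0.942, 0.001], [-0.001, 0.001, -1.0]] d_tool [-0.0003  0.0005  0.0002]
```

>>> drive_effector(plan=[{}, {}, {}, {}, {}], aperture=0.085)

```text
clock: 10.45
tcp_pos: [0.4907, -0.1625, 0.2797]
orientation: [-0.536, -3.095, 0.0]
contact_force: [0.1, 1.0, -0.7]
grip_width: 0.0847
gripper_force: 0.0
```

>>> drive_effector(plan=[{}, {}, {}, {}])

```text
clock: 10.85
tcp_pos: [0.491, -0.1625, 0.2799]
orientation: [0.536, 3.096, -0.0]
contact_force: [-0.3, -0.8, 0.3]
grip_width: 0.0851
gripper_force: 0.0
```

>>> drive_effector(plan=[{"trans": [0, 0, -0.02]}, {"trans": [0, 0, -0.05]}, {"trans": [0, 0, -0.09]}, {"trans": [0, 0, -0.13]}, {"trans": [0, 0, -0.13]}])

```text
clock: 11.35
tcp_pos: [0.4929, -0.1636, 0.4152]
orientation: [0.535, 3.086, 0.002]
contact_force: [0.1, 0.4, 0.2]
grip_width: 0.0849
gripper_force: 0.0
```

>>> drive_effector(plan=[{"trans": [0.03, 0.03, 0]}, {"trans": [0.05, 0.06, 0]}, {"trans": [0.06, 0.1, 0]}, {"trans": [0.07, 0.14, 0]}, {"trans": [0.08, 0.18, 0]}])

```text
clock: 11.85
tcp_pos: [0.4757, 0.0355, 0.4096]
orientation: [-0.536, -3.095, -0.001]
contact_force: [0.6, -0.0, 0.0]
grip_width: 0.0852
gripper_force: 0.0
```

>>> drive_effector(plan=[{}, {}, {}])

```text
clock: 12.15
tcp_pos: [0.476, 0.0326, 0.4096]
orientation: [-0.539, -3.095, 0.001]
contact_force: [-0.8, -0.1, -0.6]
grip_width: 0.085
gripper_force: 0.0
```

Run:
```python
from bench import r
from h import *
im=[]
for n,box,gbox in(("top",(380,145,475,235),(408,198,432,224)),("scene",(120,180,210,270),(162,182,186,215))):
    p,d=r.grab_frame(n);old=np.load(n+"0.npz")["p"]
    for D in (d,np.load(n+"0.npz")["d"]):
        X=cloud(r,n,D);x=X[gbox[1]:gbox[3],gbox[0]:gbox[2]].reshape(-1,3);T=x[(x[:,2]>.22)&(x[:,2]<.255)]
        print(n,len(T),T.mean(0).round(4))
    b=box;im+=[cv2.resize(q[b[1]-20:b[3]+20,b[0]-20:b[2]+20],(400,300)) for q in(old,p)]
cv2.imwrite("pics/c.png",np.vstack([np.hstack(im[:2]),np.hstack(im[2:])]))
```

```text
top 182 [ 0.489  -0.1623  0.2438]
top 245 [ 0.4892 -0.1592  0.2409]
scene 198 [ 0.495  -0.1648  0.238 ]
scene 199 [ 0.4954 -0.164   0.2379]
```

View pics/c.png

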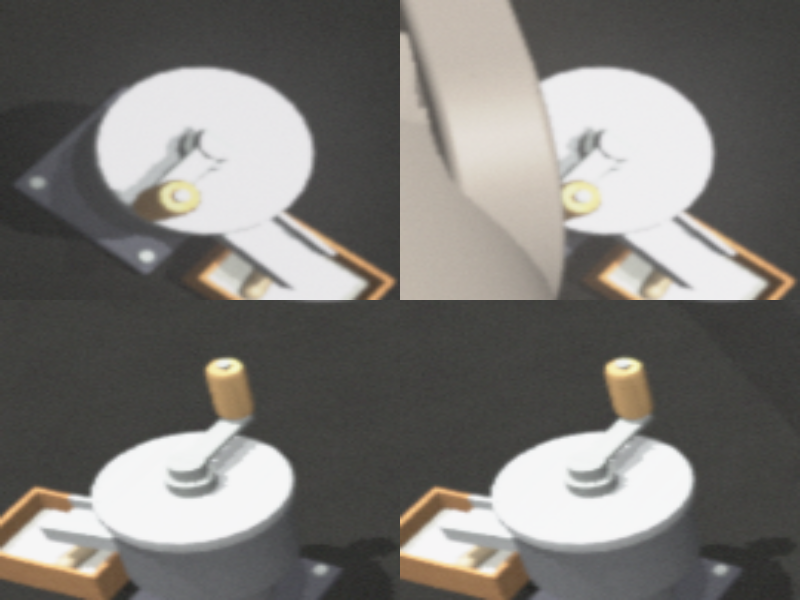

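The before and after views match: the grip is at (225,385) against (625-400,385), within about 1 mm. The hand is clear.

```bash
python3 -c "
from bench import r
print(r.hand_in())"
```

```text
the job is handed in; nothing more can be done
None
```

I turned the round feeder's crank exactly two full turns clockwise, with the grip back within about 1 mm of its start, then let go and moved clear. The square feeder's crank was never touched, and I handed the job in at about 12 s.

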